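# Slide the coated piston round the bend to the curing lamp

### The job

The freshly coated piston stands on the blue carrier near the start of the slide track: with a light hand push the carrier along the rails and round the bend until its nose presses firmly into the rubber buffer of the end stop before the curing lamp, without jamming or forcing it or lifting it out of the rails, and leave it resting against the buffer. Then switch the lamp on by throwing its lever right over, and let go. The coating is wet, so never touch the piston and keep it standing in its place on the carrier, and leave everything else where it is.

Things in the scene. Friction and masses are not known exactly. Their poses are not given: they have to be found in the camera images.
- track: Fixed slide track on a plywood board 345 x 360 mm: two aluminium guide bars (12 x 12 mm, 47 mm apart inside) form a channel with a quarter bend. Origin: nominal centre of the bend, at table height; z up. Leg 1: straight, centreline y = -120 mm, from x = +178 to x = 0, travelled towards -x. Leg 2: straight, centreline x = -120 mm, from y = 0 towards +y to the end stop. Board 12 mm thick.
- track_bend (a point): Nominal middle of the bend, at track (-85, -85, 12) mm. The bend joins (0, -120) to (-120, 0) mm, nominally a quarter circle of radius 120 mm about the track's origin, but it was bent by hand: the true centreline runs outside (away from the origin) by nothing at its ends, 5 mm at its middle. All contact forces of the carrier on the track, its weight of 7 to 11 N included, must not add up to over 40 N.
- endstop: Fixed steel block of the end stop across leg 2, origin under its middle at track (-120, 177, 12) mm. A threaded rod through it points to -y, 17.5 mm above the board, with a black rubber buffer (20 mm diameter) at its end. The rod is set anew for each job: the buffer's face stands anywhere from track y = 110 to 150 mm. The buffer yields 5 mm under about 6 N, then it is hard. Pressing it with over 20 N is forcing it.
- carrier: Loose carrier, 0.6 to 0.95 kg: blue deck 110 x 72 mm that rides on top of the bars on four nylon glides (deck top 34.5 mm above the table), four guide rollers (12 mm diameter) below it at x = -30 and +30 mm, between the bars with 1.5 mm play each side. Origin under its middle at board level, x towards its nose, the way it travels. Starts on leg 1. Pushing takes 1 to 4 N, up to 8 N in the bend; a skew push wedges it.
- carrier_post (a point): Point on the axis of the carrier's upright push post, 52 mm above the table. The post carries a polished sleeve that turns freely, round, 14 mm diameter, from 38.5 to 66.5 mm above the table, midway between the rear rollers (carrier x = -30 mm). It keeps to the channel's centreline within the play and stands 85 mm behind the nose.
- carrier_nose (a point): Middle of the carrier's front face, 55 mm ahead of its origin. This face meets the rubber buffer; at the end it rests against it.
- piston: Small engine piston with wet black coating on its skirt, 44 mm diameter, 40 mm tall, 0.15 kg, standing loose on the deck between four low brass pins (carrier x = +30 mm, 60 mm ahead of the post). Origin in the middle of its underside. Its top is 74.5 mm above the table. Not to be touched.
- lamp: Infrared curing lamp, red upright panel 200 mm wide, top 178 mm above the table, on a 110 x 170 mm foot, fixed beyond the stop, its tubes facing the carrier. Origin under the panel at table height; -x is the side with the tubes.
- lampbox: The lamp's control box, fixed: grey, 110 x 85 mm, 45 mm high, origin under its middle at table height, z up. A toggle lever stands on it on a 70 x 50 x 25 mm black block; lever axis 67 mm above the table, above the origin, along the box's y. Off, the lever leans to the box's -x; on, to its +x.
- lampswitch (a joint): Angle of the lamp's toggle lever: 0 fully off (leaning 0.5 rad to the box's -x), 1.0 rad fully on (leaning 0.5 rad to +x). Light friction (about 1 N at the knob), stays where left; hard stops at both ends.
- lampswitch_tip (a point): Centre of the red ball knob (26 mm diameter) at the end of the lever's 10 mm steel rod, 80 mm from the lever's axis; about 137 mm above the table when off or on, 147 mm at mid travel.
- barepiston: Uncoated piston, 44 mm diameter, 40 mm tall, standing on the board inside the bend. Origin under its middle. To be left alone.
- gudgeonpin: Steel gudgeon pin, a 15 mm tube 40 mm tall, standing on the board inside the bend. Origin under its middle. To be left alone.
- indicator: Orange turn-signal lamp, round, about 68 mm diameter, 52 mm tall, on the table. To be left alone.
- spanner: Steel spanner 170 mm long lying on the table. To be left alone.
- spraycan: Green spray can, 58 mm diameter, 170 mm tall, standing on the table. To be left alone.
- oilbottle: Yellow oil bottle with red cap, 60 mm diameter, 160 mm tall, standing on the table. To be left alone.
There are look-alikes about, which are no part of the job. Of the things shaped like the carrier, the blue one is meant. Leave any green look-alike of the lampbox alone.

How it is judged:
By the outcome, as a careful person would: the job done as asked, in the order asked, and still so for the second after the job is handed in, with the robot touching nothing.
It also fails if it takes over 72 s, if anything falls off the work surface, if the arm or the gripper's body presses on something with over 40 N, if the wrist force passes 120 N, or if a joint passes its speed limit or range.

### The arm

A 7-joint arm with a two-finger parallel gripper is mounted at the origin on the work surface. World frame = base frame: x ahead of the robot, y to its left, z up, the work surface at z = 0. Lengths are in mm, angles in degrees, forces in N, time in s.
With the tool pointing down it reaches from about 350 to 900 mm from the base axis. Payload 8.1 kg.
Tool frame: the origin (TCP) lies at the very end of the fingers, on their centre line; the grasp point (between the pads) lies robot.grip_depth behind it (robot.grip_depth is the distance from the TCP to the grasp point, in mm); z points along the fingers, y is the line along which they close (so a half turn about z gives the same grasp; the last joint's range is limited). The gripper opens to 85 mm and grips with 20 to 120 N. Pads are 22 mm wide; open, the fingers measure 114 mm over their backs; the gripper's body (76 mm by 85 mm) begins 54 mm behind the grasp point. The pads swing forward as they close: fully open they stand 13 mm farther back than shut.
Start: joints at [-82.655, 24.895, 1.432, 90.138, -0.665, 64.973, -4.303], TCP at [143, 608.434, 231.323] pointing down, gripper open.
Joint ranges: [-149.89, 149.89], [-25.12, 119.58], [-72.63, 75.52], [4.76, 147.25], [-75.54, 255.54], [6.69, 114.76], [-157.13, 157.13]. Speed limits (degrees/s): [127.2, 127.2, 172.46, 172.46, 180, 180, 180].

### API

Orientations are given as [roll, pitch, yaw] about the fixed x, y, z axes, in that order (R = Rz(yaw) Ry(pitch) Rx(roll)).
In Python, from workcell import robot gives the robot as it stands. The module is installed in compiled form; this text tells all that it offers.
- The arm moves only by the tool servo_tool, never from a script. Its argument "motion" is a list of rows, each a list of 5 numbers: the opening, from 0 (shut) to 1 (fully open), then the shift along the tool's x, y, z in m, then the turn about the tool's z in degrees. In form: [[jaw, dx, dy, dz, spin], ...]. A call has 1 to 20 rows; each row is the pose to reach, as a shift and turn from the pose commanded when the call began, along the tool's axes at that moment; what a row does not reach only later rows make up. A row lasts 1/10 s, in which the tool goes at most 50 mm and 8.59 degrees, less where a joint would pass 70% of its speed; a pose out of reach is approached as far as the arm can. A call with a gripper value outside its range is refused whole. The fingers move at their own pace and stop on an object; "grip_force" is the grip in N (left out, the last holds). Time passes only in rows, so rows that repeat a pose let the fingers close. It gives the time, the measured TCP pose, the force, the opening and the grip force at its end, in the units of the state.
- robot.read_state(): the state, without advancing time (a new reading comes with each control period).
- robot.capture(name): name is "scene" or "side" or "wrist"; returns a dict with "img" (480x640x3 uint8, blue, green, red), "mtx" (3x3 intrinsics, pixels), "dist_coeffs" ([k1, k2, p1, p2, k3] as OpenCV has them; the pictures are not rectified), "world_from_camera" (4x4, takes a point from camera to world coordinates). Camera axes: x right, y down, z forward; pixel columns grow to the right and rows downward; lengths in mm; the calibration is good to about 2 mm. A picture is of the moment at which its call begins. There is no depth.
- robot.finish_job(): hands the job in; it is judged then, once.
Trained networks look in a picture, given as the dict that the camera call returned (one of the last four; its "shot" number tells which), for a name from the list of things; names that differ only in an ending like _2 or _b are one class to them, and where a whole thing is asked for, a point or a joint stands for the part that bears it (a point fixed in the world has none). Each returns a list of dicts, best first, with "confidence" (0 to 1); they miss things now and then, are a little off and sometimes report something else, mostly with a low value. They report only what shows in the picture. A call takes as long as a camera call. They do not tell look-alikes from the thing itself.
- robot.trace(name, picture): "pixels" (480x640 bool, what is visible of it) and "rect" ([left, top, right, bottom] in pixels, round what is visible of it).
The state is a dict: "time_s": time; "qpos": joint angles; "qd": joint speeds; "tau": joint torques, N m; "ee_pos": TCP position; "eef_rot": TCP orientation; "wrist_force": force on the tool from outside, world axes, zero at the start; "torque": the same for the moment, N m; "grip_width": opening from 0.0 (shut) to 1.0 (fully open); "finger_force": force on a finger pad.
Only numpy, scipy, OpenCV 4.12 (cv2) and the standard library are available. Lean on these libraries where they do the work, as an engineer would, in place of code of your own. Each camera call takes 0.05 s, during which the arm holds its last target. There are 200 camera calls.

## Working session

There is one attempt and no reset: what is moved stays moved. The work goes in short steps, Python scripts to look and compute and a tool call to move; the robot and the scene stay as the last step left them, time stands still between calls to the robot, and variables do not carry over. Pictures are saved under pics/ and viewed, at most 10 in all, crops included, and the job is handed in when it is done.

Besides the shell and the picture viewer there is one more tool, called after ">>>" as name(argument=value, ...) on one line, values as JSON. servo_tool: Moves the arm, as the interface text tells. Its arguments: {"type":"object","properties":{"motion":{"type":"array"},"grip_force":{"type":"number"}},"required":["motion"]}

```bash
mkdir -p pics; ls; cat > h.py <<'E'
import numpy as np,cv2
from workcell import robot
def ray(p,px):
    u=cv2.undistortPoints(np.array(px,float).reshape(-1,1,2),p["mtx"],np.array(p["dist_coeffs"],float)).reshape(-1,2)
    T=np.array(p["world_from_camera"]); d=np.c_[u,np.ones(len(u))]@T[:3,:3].T
    return T[:3,3],d
def onz(p,px,z):
    o,d=ray(p,px); return o+d*((z-o[2])/d[:,2])[:,None]
def proj(p,P):
    T=np.linalg.inv(np.array(p["world_from_camera"])); r,_=cv2.Rodrigues(T[:3,:3])
    return cv2.projectPoints(np.array(P,float).reshape(-1,3),r,T[:3,3],p["mtx"],np.array(p["dist_coeffs"],float))[0].reshape(-1,2)
E
python3 - <<'E'
from h import *
s=robot.read_state(); print(s, robot.grip_depth)
for n in ("scene","side"):
    p=robot.capture(n); cv2.imwrite(f"pics/{n}0.png",p["img"]); print(n,np.round(p["world_from_camera"],2).tolist())
    for k in ("carrier","track","endstop","lampbox","lampswitch_tip","carrier_post","piston","lamp"):
        print(k,[(round(r["confidence"],2),np.round(r["rect"]).tolist()) for r in robot.trace(k,p)])
E
```

```text
pics
{'time_s': 0.0, 'qpos': array([-82.65483941,  24.93560925,   1.4299644 ,  90.18942415,
        -0.66568617,  64.97215871,  -4.30231072]), 'qd': array([ 0.05213899, -0.0130187 ,  0.08737872,  0.00933795,  0.09329794,
        0.0885521 ,  0.0098463 ]), 'tau': array([-2.38453822e-04, -6.70477724e+01,  1.02510095e+00, -3.16203690e+01,
        1.56477647e-02,  1.28488796e-02, -2.61664312e-06]), 'ee_pos': array([142.89668827, 607.92985661, 230.53272901]), 'eef_rot': array([-1.79911373e+02,  6.74874537e-03,  1.66773250e+02]), 'wrist_force': array([0.00981346, 0.03734809, 0.26067711]), 'torque': array([ 0.01593059, -0.05057437, -0.0111598 ]), 'finger_force': 0.0, 'grip_width': 0.9999624932903055} 18.700000000000003
scene [[0.36, 0.66, -0.66, 1075.25], [0.93, -0.26, 0.24, -292.05], [-0.01, -0.71, -0.71, 770.92], [0.0, 0.0, 0.0, 1.0]]
carrier [(0.76, [110.0, 289.0, 175.0, 341.0]), (0.58, [192.0, 277.0, 218.0, 347.0]), (0.57, [326.0, 290.0, 378.0, 342.0]), (0.49, [468.0, 320.0, 481.0, 342.0])]
track [(0.75, [316.0, 234.0, 532.0, 407.0]), (0.15, [460.0, 160.0, 474.0, 197.0])]
endstop [(0.94
[... 379 characters left out ...]
 322.0]), (0.32, [440.0, 164.0, 502.0, 244.0])]
side [[-0.97, -0.18, 0.16, 226.56], [-0.24, 0.74, -0.62, 846.1], [-0.01, -0.64, -0.77, 1267.85], [0.0, 0.0, 0.0, 1.0]]
carrier [(0.95, [357.0, 144.0, 385.0, 177.0]), (0.7, [255.0, 230.0, 299.0, 274.0])]
track [(0.6, [150.0, 226.0, 352.0, 395.0]), (0.16, [198.0, 300.0, 210.0, 311.0])]
endstop [(0.84, [208.0, 368.0, 237.0, 392.0])]
lampbox [(0.93, [273.0, 364.0, 333.0, 428.0]), (0.89, [361.0, 389.0, 422.0, 446.0])]
lampswitch_tip [(0.78, [394.0, 392.0, 424.0, 412.0]), (0.68, [300.0, 368.0, 324.0, 392.0])]
carrier_post [(0.57, [212.0, 368.0, 237.0, 394.0]), (0.56, [255.0, 230.0, 298.0, 268.0])]
piston []
lamp [(0.59, [146.0, 334.0, 229.0, 452.0])]
```

View pics/scene0.png

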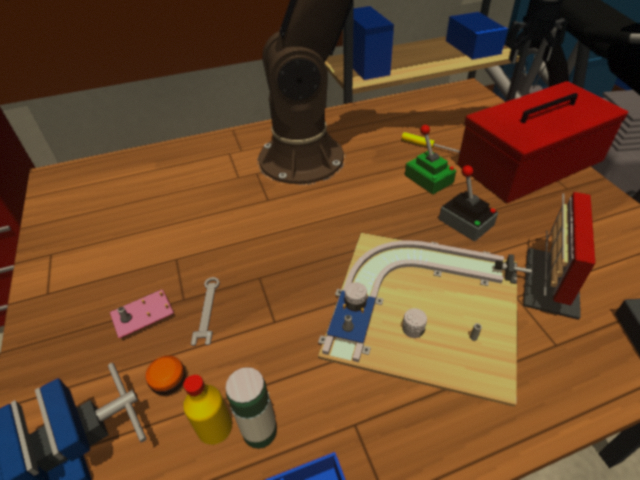

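View pics/side0.png

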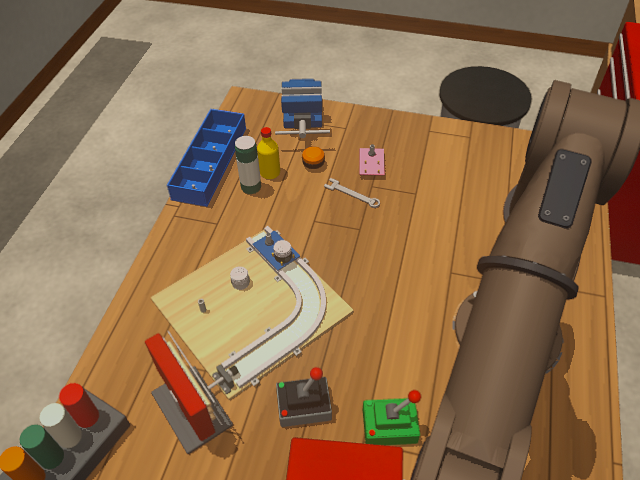

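The scene view shows two carrier-like things: the blue one with a piston at (350,316) and a pink plate at (141,313). The blue one is meant. There are two lever boxes: grey at (469,212) and green at (430,175). The grey one is meant. Next I'll take close crops to fit the track pose.

```bash
python3 - <<'E'
from h import *
a=cv2.imread("pics/scene0.png")[225:415,310:540]; b=cv2.imread("pics/side0.png")[220:430,140:360]
cv2.imwrite("pics/a.png",cv2.resize(a,None,fx=3,fy=3,interpolation=cv2.INTER_CUBIC)); cv2.imwrite("pics/b.png",cv2.resize(b,None,fx=2.8,fy=2.8,interpolation=cv2.INTER_CUBIC))
E
```

```text
(no output)
```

View pics/a.png

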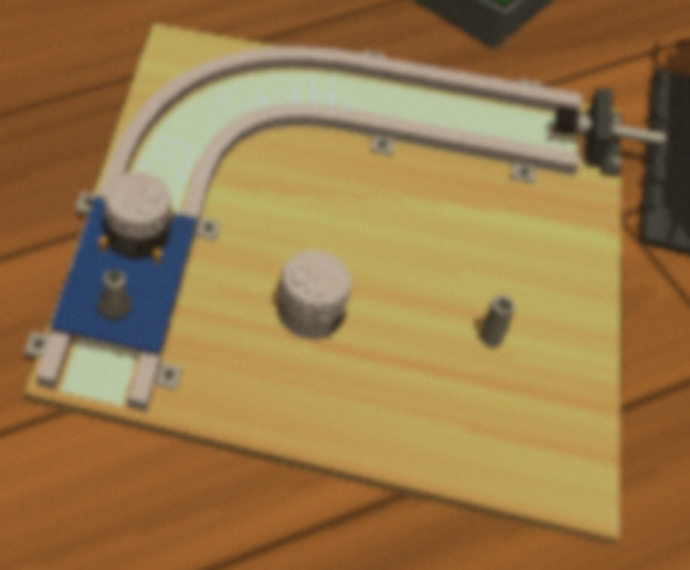

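View pics/b.png

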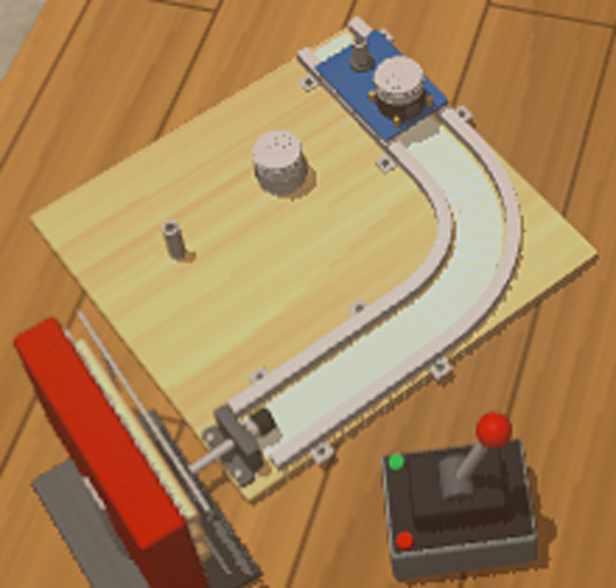

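Crop a shows the post top at scene pixel (348,317), the nose end near piston (355,295), the buffer at (498,265), and the board corners. Crop b shows the grey box's lever, with its knob at side pixel (316,373). Now I'll fit the track, the lever and the piston.

```bash
cat > fit.py <<'E'
from h import *
from scipy.optimize import least_squares
def A(l): return np.array(l,float)/3+[310,225]-0.33
def B(l): return np.array(l,float)/2.8+[140,220]-0.32
P1=robot.capture("scene");P2=robot.capture("side")
sc=A([(152,24),(618,530),(28,396),(620,165),(47,380),(140,401)])
sd=B([(596,253),(33,216),(357,20),(303,52),(248,496)])
def W(v,x,y,z):
    c,s=np.cos(v[2]),np.sin(v[2]); return [v[0]+c*x-s*y,v[1]+s*x+c*y,z]
def res(v):
    x0,y0=v[3],v[4]; x1,y1=x0+v[5],y0+v[6]
    bo=W(v,178,-149.5,24);bi=W(v,178,-90.5,24)
    a=proj(P1,[W(v,x0,y0,12),W(v,x1,y1,12),W(v,x1,y0,12),W(v,x0,y1,12),bo,bi])-sc
    b=proj(P2,[W(v,x0,y0,12),W(v,x1,y1,12),bo,bi,W(v,x0,y1,12)])-sd
    return np.r_[a.ravel(),b.ravel()]
c=onz(P1,A([(300,300)]),12)[0]
best=None
for dims in ((345,360),(360,345)):
    r=least_squares(lambda v:res(np.r_[v,dims]),[c[0],c[1],0.2,-160,-170],loss="soft_l1")
    print(dims,r.cost,np.round(r.x,3)); print(np.round(res(np.r_[r.x,dims]).reshape(-1,2),1).tolist())
    if best is None or r.cost<best.cost: best=r
v=best.x; np.save("track.npy",v[:3])
def tri(a,b):
    o1,d1=ray(P1,[a]);o2,d2=ray(P2,[b]); d1=d1[0];d2=d2[0]
    t=np.linalg.lstsq(np.c_[d1,-d2],o2-o1,rcond=None)[0]; p=o1+t[0]*d1;q=o2+t[1]*d2; return (p+q)/2,np.linalg.norm(p-q)
def T(p):
    c,s=np.cos(v[2]),np.sin(v[2]);d=np.array(p[:2])-v[:2]; return np.round([c*d[0]+s*d[1],-s*d[0]+c*d[1]],1)
for n,a,b in (("post",A([(115,275)])[0],B([(361,41)])[0]),("knob",(467.5,171.5),B([(494,430)])[0]),("buffer",A([(556,120)])[0],B([(267,422)])[0])):
    p,e=tri(a,b); print(n,np.round(p,1),round(e,1),"track",T(p))
print("bend",np.round([W(v,0,-120,0),W(v,-120,0,0),W(v,-120,125,0)],1).tolist())
E
python3 fit.py
```

```text
(345, 360) 27.215433745435192 [ 587.512   68.479   -6.921 -158.979 -163.089]
[[-0.4, -0.5], [0.5, 2.3], [-1.7, -1.0], [-0.0, -18.9], [-0.1, -1.0], [-0.4, -0.7], [0.4, -1.0], [-2.5, -0.1], [-2.3, -0.1], [-1.4, -0.6], [-0.3, 1.5]]
(360, 345) 50.63441609200645 [ 585.937   67.906   -6.913 -163.632 -154.831]
[[2.3, -1.3], [-3.5, 5.6], [0.9, 4.9], [-4.4, -21.9], [-0.1, -0.9], [-0.4, -0.8], [-0.2, 1.5], [-1.8, -3.5], [-2.4, -0.2], [-1.3, -0.5], [5.1, 1.2]]
post [ 611.7 -101.1   65.2] 2.6 track [ 120.4 -121.8]
knob [389.2 283.2 140.8] 3.8 track [-287.2   54.5]
buffer [579.3 260.2  26.2] 1.5 track [-120.7  149.1]
bend [[516.1, -27.9, 0.0], [491.1, 139.9, 0.0], [565.5, 240.4, 0.0]]
```

>>> servo_tool(motion=[[0,-0.02,-0.018,0,1],[0,-0.055,-0.05,0,3],[0,-0.09,-0.083,0,5],[0,-0.126,-0.116,0,6],[0,-0.162,-0.149,0,8],[0,-0.198,-0.182,0,9],[0,-0.234,-0.215,0,10],[0,-0.27,-0.248,0,12],[0,-0.306,-0.281,0,13],[0,-0.342,-0.314,0,14],[0,-0.378,-0.347,0,15],[0,-0.414,-0.38,0,17],[0,-0.45,-0.413,0,18],[0,-0.486,-0.446,0,19],[0,-0.522,-0.479,0,20],[0,-0.558,-0.512,0,21],[0,-0.594,-0.545,0,22],[0,-0.625,-0.575,0.015,23],[0,-0.64,-0.59,0.035,23.4],[0,-0.646,-0.595,0.051,23.4]])

```text
time_s: 3.0
ee_pos: [636.1, -121.8, 179.1]
eef_rot: [-179.9, 0.0, 143.2]
wrist_force: [-0.6, 1.2, -0.2]
grip_width: 0.0
finger_force: 0.0
```

```bash
python3 - <<'E'
from h import *
s=robot.read_state(); print(s["time_s"],s["ee_pos"],s["eef_rot"],s["wrist_force"],s["qpos"])
p=robot.capture("wrist"); cv2.imwrite("pics/w1.png",p["img"]); print(np.round(p["world_from_camera"],3).tolist())
v=np.load("track.npy");c,s=np.cos(v[2]),np.sin(v[2])
W=lambda x,y,z:[v[0]+c*x-s*y,v[1]+s*x+c*y,z]
print(np.round(proj(p,[W(120,-120,66.5),W(178,-149.5,24),W(178,-90.5,24),W(-120,149,29.5),W(0,-96.5,24)])))
for k in ("carrier","carrier_post","piston","endstop"):
    print(k,[(round(r["confidence"],2),np.round(r["rect"]).tolist()) for r in robot.trace(k,p)])
E
```

```text
3.0 [ 636.06646449 -121.78753263  179.11047538] [-1.79924640e+02  4.27603503e-02  1.43164089e+02] [-0.56706368  1.16758135 -0.20082043] [-11.20246035  30.93333292  26.53690243  91.9839276  -15.17109763
  60.686687    72.71002694]
[[0.601, 0.76, 0.248, 572.485], [0.8, -0.571, -0.187, -73.26], [-0.001, 0.311, -0.951, 321.067], [0.0, 0.0, 0.0, 1.0]]
[[ 319.  190.]
 [ 282.  251.]
 [ 355.  251.]
 [ 780. -233.]
 [ 353.    1.]]
carrier [(0.6, [262.0, 61.0, 370.0, 217.0])]
carrier_post [(0.66, [1.0, 242.0, 35.0, 290.0]), (0.65, [263.0, 60.0, 372.0, 219.0])]
piston [(0.68, [0.0, 343.0, 45.0, 422.0]), (0.6, [285.0, 60.0, 354.0, 138.0])]
endstop [(0.24, [266.0, 61.0, 369.0, 221.0])]
```

View pics/w1.png

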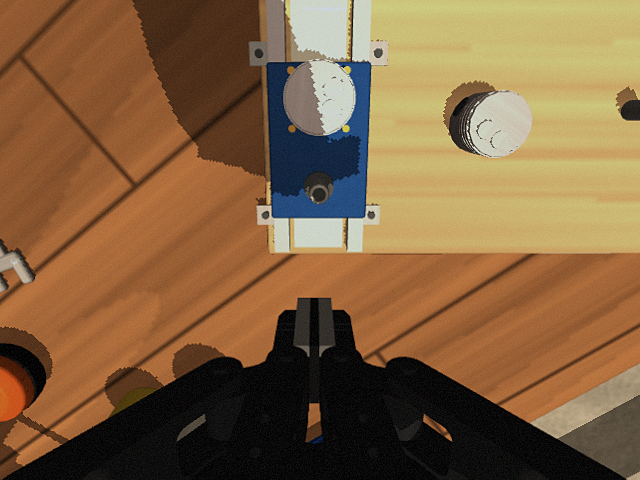

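The wrist view shows the blue carrier from above, with post top (319,191) against predicted (319,190) and bar ends matching. So the track fit is good to about 1 mm, and the piston at (320,98) stands well ahead of the fingers. Now I'll plan the push path.

```bash
cat > plan.py <<'E'
from h import *
v=np.load("track.npy");C,S=np.cos(v[2]),np.sin(v[2])
Wt=lambda x,y:np.array([v[0]+C*x-S*y,v[1]+S*x+C*y])
th0=np.degrees(np.arctan2(S,C))
# dense centreline
a=np.radians(np.linspace(0,90,400)); r=120+5*np.sin(2*a)**2
L=np.vstack([np.c_[np.linspace(200,0.5,400),np.full(400,-120)],np.c_[-r*np.sin(a),-r*np.cos(a)],np.c_[np.full(300,-120),np.linspace(.5,150,300)]])
s=np.r_[0,np.cumsum(np.linalg.norm(np.diff(L,axis=0),axis=1))]; s-=np.interp(-120,-L[:400,0],s[:400])  # s=0: post at x=120
def at(q):
    p=np.array([np.interp(q,s,L[:,i]) for i in (0,1)]); d=np.array([np.interp(q+4,s,L[:,i])-np.interp(q-4,s,L[:,i]) for i in (0,1)])
    return p,d/np.linalg.norm(d)
def pose(q,back=18):   # world x,y,yaw of the TCP with the post at arc length q
    p,d=at(q); w=Wt(*(p-back*d)); return np.r_[w,np.degrees(np.arctan2(d[1],d[0]))+th0]
def rel(c,t):          # c,t: x,y,z,yaw -> tool shift (mm), spin
    y=np.radians(c[3]);d=np.array(t[:3])-c[:3]
    return [np.cos(y)*d[0]+np.sin(y)*d[1], np.sin(y)*d[0]-np.cos(y)*d[1], -d[2], (c[3]-t[3]+180)%360-180]
def go(c,r):           # commanded pose after a row (m,m,m,deg)
    y=np.radians(c[3]);X,Y,Z=np.array(r[:3])*1000
    return np.array([c[0]+np.cos(y)*X+np.sin(y)*Y,c[1]+np.sin(y)*X-np.cos(y)*Y,c[2]-Z,c[3]-r[3]])
E
python3 - <<'E'
from plan import *
p=robot.capture("scene")
for n,z in (("spraycan",0),("oilbottle",0)):
    for r in robot.trace(n,p)[:1]:
        b=r["rect"]; print(n,onz(p,[((b[0]+b[2])/2,b[3]-5)],0))
st=robot.read_state(); print(st["ee_pos"],st["wrist_force"],st["eef_rot"])
c=go(np.array([143,608.434,231.323,166.77]),[-.646,-.595,.051,23.4]); print("cmd",c); np.save("cmd.npy",c)
for b in (40,30,18): q=pose(0,b); print(b,q,np.round(rel(c,[q[0],q[1],47,q[2]]),1))
print("len to leg2 start",np.interp(0,L[400:,1],s[400:]))
E
```

```text
spraycan [[ 746.5829652  -324.91648562    0.        ]]
oilbottle [[ 719.34223008 -393.32493335    0.        ]]
[ 636.06906457 -117.24440791  181.53926774] [-0.03238802  0.17427271  0.57950923] [1.79912381e+02 5.99161721e-02 1.43476944e+02]
cmd [ 635.68258746 -118.61817695  180.323       143.37      ]
40 [ 644.63888202 -123.18838964  143.46658168] [-9.900e+00  1.700e+00  1.333e+02 -1.000e-01]
30 [ 636.60378414 -117.23547421  143.46658168] [ 1.000e-01  1.700e+00  1.333e+02 -1.000e-01]
18 [ 626.96166669 -110.0919757   143.46658168] [ 1.210e+01  1.600e+00  1.333e+02 -1.000e-01]
len to leg2 start 312.7426225871046
```

>>> servo_tool(motion=[[0,-0.003,0.0015,0.015,0],[0,-0.003,0.0015,0.04,0],[0,-0.003,0.0015,0.07,0],[0,-0.003,0.0015,0.095,0],[0,-0.003,0.0015,0.115,0],[0,-0.003,0.0015,0.127,0],[0,-0.003,0.0015,0.132,0],[0,-0.003,0.0015,0.133,0],[0,-0.003,0.0015,0.133,0],[0,-0.003,0.0015,0.133,0]])

```text
time_s: 4.4
ee_pos: [639.7, -119.3, 48.3]
eef_rot: [179.9, 0.1, 143.4]
wrist_force: [-0.8, 0.1, 0.4]
grip_width: 0.0
finger_force: 0.0
```

>>> servo_tool(motion=[[0,0.002,0,0,0],[0,0.005,0,0,0],[0,0.008,0,0,0],[0,0.011,0,0,0],[0,0.014,0,0,0],[0,0.017,0,0,0],[0,0.02,0,0,0],[0,0.023,0,0,0]])

```text
time_s: 5.2
ee_pos: [620.7, -105.5, 47.5]
eef_rot: [180.0, 0.0, 143.4]
wrist_force: [1.1, -1.3, 1.1]
grip_width: -0.008
finger_force: 1.3
```

```bash
python3 - <<'E'
from plan import *
c=go(np.load("cmd.npy"),[-.003,.0015,.133,0]); c=go(c,[.023,0,0,0]); np.save("cmd.npy",c)
st=robot.read_state(); print(st["time_s"],c,st["ee_pos"],st["wrist_force"],st["eef_rot"])
p=robot.capture("wrist"); cv2.imwrite("pics/w2.png",p["img"][:400])
E
```

```text
5.2 [ 620.52745153 -105.48151623   47.323       143.37      ] [ 620.66411762 -105.49374459   47.46970047] [ 1.10049382 -1.2767956   1.08044015] [1.79989403e+02 3.83795363e-02 1.43370201e+02]
```

View pics/w2.png

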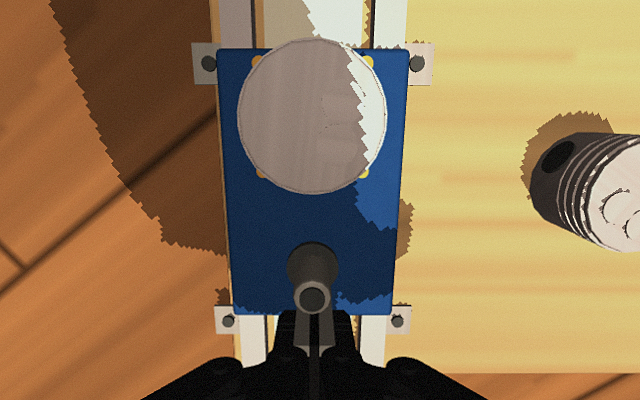

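The wrist view shows the pads against the sleeve, with the post top at (311,297), centred on the pads. The force is 1.7 N, and the piston at (312,116) is clear.

```bash
cat > nxt.py <<'E'
import sys
from plan import *
def show(q0,q1,step,back,n=99):
    c=np.load("cmd.npy"); out=[]
    for q in np.arange(q0+step,q1+.01,step)[:20]:
        x=pose(q,back); r=rel(c,[x[0],x[1],47.3,x[2]]); out.append([0]+[round(round(i*2)/2000,4) for i in r[:2]]+[0,round(r[3],0)])
    print(out); np.save("last.npy",np.array(out[-1])[1:])
def done(r):
    c=go(np.load("cmd.npy"),r); np.save("cmd.npy",c)
def est(back):
    st=robot.read_state(); e=st["ee_pos"][:2]
    qs=np.arange(-20,420,.5); P=np.array([pose(q,back)[:2] for q in qs]); d=np.linalg.norm(P-e,axis=1); i=d.argmin()
    y=pose(qs[i])[2]; f=st["wrist_force"]; u=np.array([np.cos(np.radians(y)),np.sin(np.radians(y))]); 
    print("t",st["time_s"],"q",qs[i],"off",round(d[i],1),"F along",round(-(f[:2]@u),1),"lat",round(f[0]*-u[1]+f[1]*u[0],1),"z",round(f[2],1))
    return qs[i]
E
python3 - <<'E'
from nxt import *
p=robot.capture("wrist"); w=onz(p,[(311,297)],66.5)[0]; d=w[:2]-Wt(0,0); print(w,"track",C*d[0]+S*d[1],-S*d[0]+C*d[1],"back",np.linalg.norm(w[:2]-robot.read_state()["ee_pos"][:2]))
for b in (14,16,18): est(b)
show(8,88,4,18); 
E
```

```text
[604.258249   -93.83648945  66.5       ] track 110.08082818787732 -120.45371024176852 back 19.08540368122134
t 5.3 q 5.0 off 0.2 F along -0.0 lat -0.5 z 0.8
t 5.3 q 7.0 off 0.2 F along -0.0 lat -0.5 z 0.8
t 5.3 q 9.0 off 0.2 F along -0.0 lat -0.5 z 0.8
[[0, 0.004, 0.0, 0, np.float64(-0.0)], [0, 0.008, 0.0, 0, np.float64(-0.0)], [0, 0.012, 0.0, 0, np.float64(-0.0)], [0, 0.016, 0.0, 0, np.float64(-0.0)], [0, 0.02, 0.0, 0, np.float64(-0.0)], [0, 0.024, 0.0, 0, np.float64(-0.0)], [0, 0.028, 0.0, 0, np.float64(-0.0)], [0, 0.032, 0.0, 0, np.float64(-0.0)], [0, 0.036, 0.0, 0, np.float64(-0.0)], [0, 0.04, 0.0, 0, np.float64(-0.0)], [0, 0.044, 0.0, 0, np.float64(-0.0)], [0, 0.048, 0.0, 0, np.float64(-0.0)], [0, 0.052, 0.0, 0, np.float64(-0.0)], [0, 0.056, 0.0, 0, np.float64(-0.0)], [0, 0.06, 0.0, 0, np.float64(-0.0)], [0, 0.064, 0.0, 0, np.float64(-0.0)], [0, 0.068, 0.0, 0, np.float64(-0.0)], [0, 0.072, 0.0, 0, np.float64(-0.0)], [0, 0.076, 0.0, 0, np.float64(-0.0)], [0, 0.08, 0.0, 0, np.float64(-0.0)]]
```

>>> servo_tool(motion=[[0,0.003,0,0,0],[0,0.007,0,0,0],[0,0.011,0,0,0],[0,0.015,0,0,0],[0,0.019,0,0,0],[0,0.023,0,0,0],[0,0.027,0,0,0],[0,0.031,0,0,0],[0,0.035,0,0,0],[0,0.039,0,0,0],[0,0.043,0,0,0],[0,0.047,0,0,0],[0,0.051,0,0,0],[0,0.055,0,0,0],[0,0.059,0,0,0],[0,0.063,0,0,0],[0,0.067,0,0,0],[0,0.071,0,0,0],[0,0.075,0,0,0],[0,0.079,0,0,0]])

```text
time_s: 7.3
ee_pos: [556.9, -58.1, 47.3]
eef_rot: [180.0, 0.0, 143.4]
wrist_force: [1.8, -1.5, -0.3]
grip_width: -0.001
finger_force: 1.3
```

```bash
python3 - <<'E'
from nxt import *
done([.079,0,0,0]); q=est(18); show(round(q),round(q)+80,4,18)
E
```

```text
t 7.3 q 87.0 off 0.2 F along 2.3 lat 0.1 z -0.3
[[0, 0.004, 0.0, 0, np.float64(-0.0)], [0, 0.008, 0.0, 0, np.float64(-0.0)], [0, 0.012, 0.0, 0, np.float64(-0.0)], [0, 0.016, 0.0, 0, np.float64(-0.0)], [0, 0.02, 0.0, 0, np.float64(-0.0)], [0, 0.024, 0.0, 0, np.float64(-0.0)], [0, 0.028, 0.0, 0, np.float64(-0.0)], [0, 0.032, 0.0, 0, np.float64(0.0)], [0, 0.036, -0.0005, 0, np.float64(1.0)], [0, 0.04, -0.0005, 0, np.float64(2.0)], [0, 0.044, -0.001, 0, np.float64(3.0)], [0, 0.048, -0.001, 0, np.float64(5.0)], [0, 0.052, -0.001, 0, np.float64(6.0)], [0, 0.056, -0.001, 0, np.float64(8.0)], [0, 0.06, -0.001, 0, np.float64(9.0)], [0, 0.064, -0.0005, 0, np.float64(11.0)], [0, 0.068, -0.0005, 0, np.float64(12.0)], [0, 0.0725, 0.0, 0, np.float64(14.0)], [0, 0.0765, 0.0005, 0, np.float64(16.0)], [0, 0.0805, 0.001, 0, np.float64(17.0)]]
```

>>> servo_tool(motion=[[0,0.004,0,0,0],[0,0.008,0,0,0],[0,0.012,0,0,0],[0,0.016,0,0,0],[0,0.02,0,0,0],[0,0.024,0,0,0],[0,0.028,0,0,0],[0,0.032,0,0,0.5],[0,0.036,-0.0005,0,1],[0,0.04,-0.0005,0,2],[0,0.044,-0.001,0,3.5],[0,0.048,-0.001,0,5],[0,0.052,-0.001,0,6.5],[0,0.056,-0.001,0,8],[0,0.06,-0.001,0,9.5],[0,0.064,-0.0005,0,11],[0,0.068,-0.0005,0,12.5],[0,0.0725,0,0,14],[0,0.0765,0.0005,0,15.5],[0,0.0805,0.001,0,17]])

```text
time_s: 9.3
ee_pos: [493.5, -9.7, 47.5]
eef_rot: [180.0, 0.1, 126.2]
wrist_force: [3.1, -3.5, -0.9]
grip_width: -0.004
finger_force: 2.5
```

```bash
python3 - <<'E'
from nxt import *
done([.0805,.001,0,17]); q=est(18); show(round(q),round(q)+80,4,18)
E
```

```text
t 9.3 q 167.0 off 0.1 F along 4.7 lat -0.4 z -0.9
[[0, 0.004, -0.0005, 0, np.float64(2.0)], [0, 0.008, -0.0005, 0, np.float64(4.0)], [0, 0.012, -0.001, 0, np.float64(6.0)], [0, 0.016, -0.001, 0, np.float64(9.0)], [0, 0.02, -0.001, 0, np.float64(11.0)], [0, 0.024, -0.001, 0, np.float64(13.0)], [0, 0.028, -0.0005, 0, np.float64(15.0)], [0, 0.032, -0.0005, 0, np.float64(18.0)], [0, 0.036, 0.0005, 0, np.float64(20.0)], [0, 0.04, 0.001, 0, np.float64(22.0)], [0, 0.044, 0.002, 0, np.float64(25.0)], [0, 0.048, 0.003, 0, np.float64(27.0)], [0, 0.052, 0.004, 0, np.float64(29.0)], [0, 0.056, 0.0055, 0, np.float64(32.0)], [0, 0.0595, 0.007, 0, np.float64(34.0)], [0, 0.063, 0.009, 0, np.float64(37.0)], [0, 0.067, 0.0105, 0, np.float64(39.0)], [0, 0.0705, 0.0125, 0, np.float64(41.0)], [0, 0.074, 0.015, 0, np.float64(44.0)], [0, 0.077, 0.017, 0, np.float64(46.0)]]
```

>>> servo_tool(motion=[[0,0.004,-0.0005,0,2],[0,0.008,-0.0005,0,4],[0,0.012,-0.001,0,6.5],[0,0.016,-0.001,0,8.5],[0,0.02,-0.001,0,11],[0,0.024,-0.001,0,13],[0,0.028,-0.0005,0,15.5],[0,0.032,0,0,18],[0,0.036,0.0005,0,20],[0,0.04,0.001,0,22.5],[0,0.044,0.002,0,25],[0,0.048,0.003,0,27],[0,0.052,0.004,0,29.5],[0,0.056,0.0055,0,32]])

```text
time_s: 10.7
ee_pos: [463.1, 38.7, 47.1]
eef_rot: [-179.9, 0.0, 94.2]
wrist_force: [0.6, -4.1, -0.0]
grip_width: -0.001
finger_force: 2.0
```

```bash
python3 - <<'E'
from nxt import *
done([.056,.0055,0,32]); q=est(18); show(round(q),round(q)+80,4,18)
p=robot.capture("wrist"); cv2.imwrite("pics/w3.png",p["img"][:400])
E
```

```text
t 10.7 q 223.5 off 1.4 F along 4.2 lat -0.3 z -0.0
[[0, 0.005, -0.0005, 0, np.float64(3.0)], [0, 0.009, -0.001, 0, np.float64(5.0)], [0, 0.013, -0.0015, 0, np.float64(8.0)], [0, 0.017, -0.0015, 0, np.float64(10.0)], [0, 0.021, -0.0015, 0, np.float64(12.0)], [0, 0.025, -0.001, 0, np.float64(14.0)], [0, 0.029, -0.0005, 0, np.float64(16.0)], [0, 0.033, 0.0, 0, np.float64(19.0)], [0, 0.037, 0.0005, 0, np.float64(21.0)], [0, 0.041, 0.0015, 0, np.float64(22.0)], [0, 0.045, 0.0025, 0, np.float64(24.0)], [0, 0.049, 0.0035, 0, np.float64(26.0)], [0, 0.0525, 0.005, 0, np.float64(28.0)], [0, 0.0565, 0.0065, 0, np.float64(30.0)], [0, 0.06, 0.008, 0, np.float64(31.0)], [0, 0.064, 0.01, 0, np.float64(33.0)], [0, 0.0675, 0.0115, 0, np.float64(34.0)], [0, 0.071, 0.0135, 0, np.float64(35.0)], [0, 0.0745, 0.0155, 0, np.float64(37.0)], [0, 0.078, 0.0175, 0, np.float64(38.0)]]
```

View pics/w3.png

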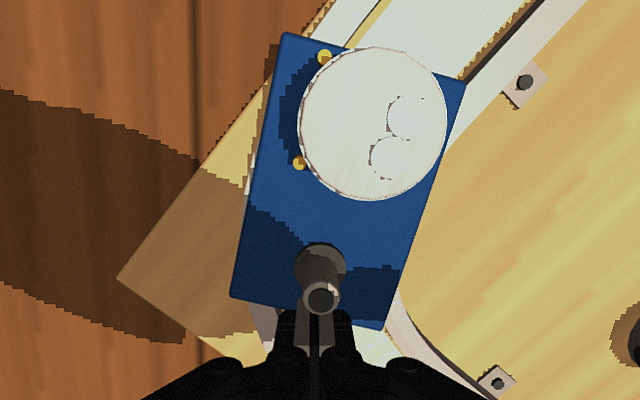

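The wrist view shows the carrier mid-bend with the post at (320,298), still centred on the pads. The piston at (373,124) stands in its pins.

>>> servo_tool(motion=[[0,0.004,0,0,2.5],[0,0.008,-0.0005,0,5],[0,0.012,-0.001,0,7.5],[0,0.016,-0.0015,0,9.5],[0,0.02,-0.0015,0,11.5],[0,0.024,-0.001,0,13.5],[0,0.028,-0.0005,0,16],[0,0.032,0,0,18],[0,0.036,0.0005,0,20],[0,0.04,0.0015,0,22],[0,0.044,0.0025,0,24],[0,0.048,0.0035,0,26],[0,0.052,0.005,0,27.5],[0,0.056,0.0065,0,29.5],[0,0.06,0.008,0,31],[0,0.064,0.01,0,32.5],[0,0.0675,0.0115,0,34],[0,0.071,0.0135,0,35.5]])

```text
time_s: 12.55
ee_pos: [472.2, 111.1, 47.2]
eef_rot: [-180.0, 0.0, 58.8]
wrist_force: [-0.6, -1.8, -1.8]
grip_width: -0.001
finger_force: 1.2
```

```bash
python3 - <<'E'
from nxt import *
done([.071,.0135,0,35.5]); q=est(18); show(round(q),round(q)+60,3,18); print("end q if buffer 149:",312.7+64)
p=robot.capture("wrist"); cv2.imwrite("pics/w4.png",p["img"][:400])
E
```

```text
t 12.55 q 296.5 off 0.5 F along 1.8 lat -0.4 z -1.8
[[0, 0.003, 0.0, 0, np.float64(1.0)], [0, 0.006, -0.0005, 0, np.float64(2.0)], [0, 0.009, -0.0005, 0, np.float64(3.0)], [0, 0.012, -0.0005, 0, np.float64(4.0)], [0, 0.015, -0.001, 0, np.float64(5.0)], [0, 0.018, -0.0005, 0, np.float64(5.0)], [0, 0.021, -0.0005, 0, np.float64(5.0)], [0, 0.024, 0.0, 0, np.float64(5.0)], [0, 0.027, 0.0, 0, np.float64(5.0)], [0, 0.03, 0.0005, 0, np.float64(5.0)], [0, 0.033, 0.0005, 0, np.float64(5.0)], [0, 0.036, 0.001, 0, np.float64(5.0)], [0, 0.039, 0.0015, 0, np.float64(5.0)], [0, 0.042, 0.0015, 0, np.float64(5.0)], [0, 0.045, 0.002, 0, np.float64(5.0)], [0, 0.048, 0.002, 0, np.float64(5.0)], [0, 0.051, 0.0025, 0, np.float64(5.0)], [0, 0.054, 0.0025, 0, np.float64(5.0)], [0, 0.057, 0.003, 0, np.float64(5.0)], [0, 0.06, 0.0035, 0, np.float64(5.0)]]
end q if buffer 149: 376.7
```

View pics/w4.png

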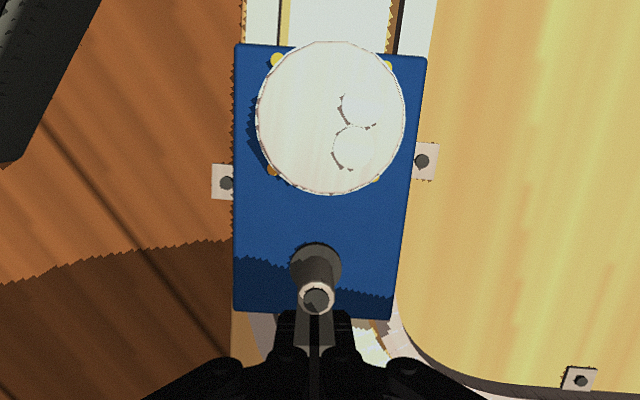

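The wrist view shows the carrier on leg 2 with the post at (317,297) and the piston in its pins. The buffer is not yet in view.

>>> servo_tool(motion=[[0,0.003,0,0,1],[0,0.006,-0.0005,0,2],[0,0.009,-0.0005,0,3],[0,0.012,-0.0005,0,4],[0,0.015,-0.001,0,4.5],[0,0.018,-0.0005,0,5],[0,0.021,-0.0005,0,5],[0,0.024,0,0,5],[0,0.027,0,0,5],[0,0.03,0.0005,0,5],[0,0.033,0.0005,0,5],[0,0.036,0.001,0,5],[0,0.039,0.0015,0,5],[0,0.042,0.0015,0,5],[0,0.045,0.002,0,5],[0,0.048,0.002,0,5],[0,0.051,0.0025,0,5],[0,0.054,0.0025,0,5],[0,0.057,0.003,0,5],[0,0.06,0.0035,0,5]])

```text
time_s: 14.6
ee_pos: [506.6, 160.4, 47.3]
eef_rot: [-180.0, -0.0, 53.9]
wrist_force: [-2.1, -2.4, 0.4]
grip_width: -0.004
finger_force: 1.4
```

```bash
python3 - <<'E'
from nxt import *
done([.060,.0035,0,5]); q=est(18)
p=robot.capture("wrist"); cv2.imwrite("pics/w5.png",p["img"][:400])
E
```

```text
t 14.6 q 356.5 off 0.2 F along 3.2 lat 0.3 z 0.4
```

View pics/w5.png

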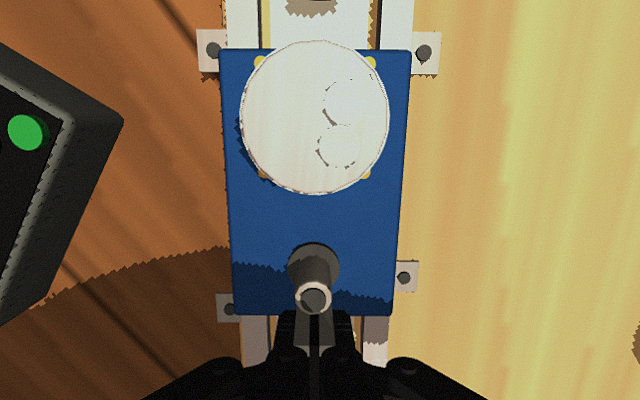

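The wrist view shows the carrier straight on leg 2, with the buffer's shadow just showing ahead at (312,5) and no contact yet. From here I'll creep.

>>> servo_tool(motion=[[0,0.002,0,0,0.5],[0,0.004,0,0,0.5],[0,0.006,0,0,0.5],[0,0.008,0,0,0.5],[0,0.01,0,0,0.5],[0,0.0115,0,0,0.5],[0,0.013,0,0,0.5],[0,0.014,0,0,0.5]])

```text
time_s: 15.45
ee_pos: [514.8, 171.7, 47.3]
eef_rot: [180.0, -0.0, 53.4]
wrist_force: [-1.5, -0.6, 1.3]
grip_width: 0.004
finger_force: 1.1
```

>>> servo_tool(motion=[[0,0.001,0,0,0],[0,0.002,0,0,0],[0,0.003,0,0,0],[0,0.004,0,0,0]])

```text
time_s: 15.85
ee_pos: [517.1, 174.8, 47.3]
eef_rot: [-180.0, -0.0, 53.4]
wrist_force: [-1.8, -1.0, 1.7]
grip_width: -0.0
finger_force: 1.1
```

>>> servo_tool(motion=[[0,0.001,0,0,0],[0,0.002,0,0,0],[0,0.003,0,0,0]])

```text
time_s: 16.15
ee_pos: [518.6, 176.8, 47.3]
eef_rot: [-180.0, 0.0, 53.3]
wrist_force: [-3.7, -3.8, 1.9]
grip_width: 0.002
finger_force: 2.7
```

>>> servo_tool(motion=[[0,0.001,0,0,0],[0,0.002,0,0,0]])

```text
time_s: 16.35
ee_pos: [519.4, 178.0, 47.2]
eef_rot: [-180.0, 0.1, 53.3]
wrist_force: [-3.5, -4.6, 2.4]
grip_width: 0.002
finger_force: 3.5
```

>>> servo_tool(motion=[[0,0.001,0,0,0],[0,0.002,0,0,0],[0,0.002,0,0,0]])

```text
time_s: 16.65
ee_pos: [520.4, 179.3, 47.1]
eef_rot: [-180.0, 0.1, 53.3]
wrist_force: [-4.1, -5.6, 3.1]
grip_width: 0.002
finger_force: 3.6
```

>>> servo_tool(motion=[[0,0.0005,0,0,0],[0,0.001,0,0,0],[0,0.001,0,0,0]])

```text
time_s: 16.95
ee_pos: [520.6, 179.4, 47.0]
eef_rot: [-180.0, 0.2, 53.3]
wrist_force: [-6.5, -7.3, 5.1]
grip_width: -0.002
finger_force: 4.9
```

The force is 9.8 N and the motion has stalled, so the buffer is fully compressed. I'll back off gently and lift.

>>> servo_tool(motion=[[0,-0.0005,0,0,0],[0,-0.001,0,0,0],[0,-0.002,0,0,0],[0,-0.003,0,0,0],[0,-0.005,0,0,0],[0,-0.01,0,0,0],[0,-0.018,0,0,0],[0,-0.026,0,0,0],[0,-0.032,0,-0.005,0],[0,-0.035,0,-0.025,0],[0,-0.035,0,-0.06,0],[0,-0.035,0,-0.1,0],[0,-0.035,0,-0.13,0],[0,-0.035,0,-0.148,0],[0,-0.035,0,-0.155,0],[0,-0.035,0,-0.155,0],[0,-0.035,0,-0.155,0],[0,-0.035,0,-0.155,0]])

```text
time_s: 18.75
ee_pos: [500.2, 152.9, 201.3]
eef_rot: [-180.0, 0.1, 53.4]
wrist_force: [0.4, 0.1, 0.1]
grip_width: 0.002
finger_force: 0.0
```

```bash
python3 - <<'E'
from nxt import *
done([.026,0,0,.5]); done([-.035,0,-.155,0]); st=robot.read_state(); print(np.load("cmd.npy"),st["ee_pos"],st["wrist_force"],st["time_s"])
p1=robot.capture("side"); p2=robot.capture("scene"); p=robot.capture("wrist")
for n,P in (("side",p1),("scene",p2),("wrist",p)):
    for k in ("lampswitch_tip","lampbox"):
        print(n,k,[(round(r["confidence"],2),np.round(r["rect"]).tolist()) for r in robot.trace(k,P)])
a=cv2.resize(p["img"],(400,300)); b=cv2.resize(p1["img"][330:450,200:360],(400,300)); c=cv2.resize(p2["img"][150:300,420:620],(400,300))
cv2.imwrite("pics/m.png",np.vstack([np.hstack([a,b]),np.hstack([c,c*0])]))
E
```

```text
[500.85846654 153.12345537 202.323       53.37      ] [500.24973731 152.91765498 201.25778889] [0.39356819 0.14595728 0.0709964 ] 18.75
side lampswitch_tip [(0.63, [301.0, 370.0, 323.0, 391.0]), (0.52, [394.0, 392.0, 424.0, 414.0]), (0.42, [329.0, 186.0, 381.0, 207.0]), (0.28, [225.0, 334.0, 287.0, 380.0])]
side lampbox [(0.64, [275.0, 364.0, 332.0, 429.0]), (0.62, [363.0, 396.0, 423.0, 445.0]), (0.54, [146.0, 332.0, 231.0, 452.0])]
scene lampswitch_tip [(0.66, [420.0, 128.0, 432.0, 153.0]), (0.48, [462.0, 166.0, 476.0, 196.0]), (0.35, [147.0, 355.0, 187.0, 397.0])]
scene lampbox [(0.95, [440.0, 165.0, 498.0, 241.0]), (0.87, [401.0, 122.0, 443.0, 193.0])]
wrist lampswitch_tip [(0.79, [3.0, 140.0, 91.0, 222.0])]
wrist lampbox [(0.87, [0.0, 215.0, 58.0, 332.0]), (0.57, [0.0, 41.0, 209.0, 226.0]), (0.47, [280.0, 34.0, 350.0, 109.0])]
```

View pics/m.png

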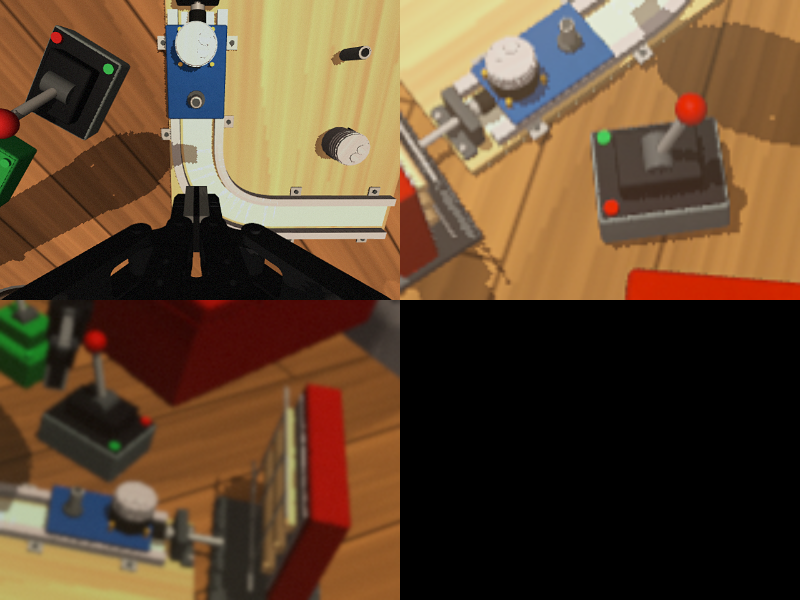

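The composite shows the carrier's nose against the buffer in all three views, with the piston in its pins. The grey box has corners in the wrist picture at about (88,43), (208,104), (149,221) and (51,168), and its lever leans off, knob near (3,200). I'll locate the box and lever axis.

```bash
python3 - <<'E'
from nxt import *
p=robot.capture("wrist");P1=robot.capture("scene");P2=robot.capture("side")
q=onz(p,[(88,43),(208,104),(149,221),(51,168)],45); print(np.round(q,1)); 
for i in range(4): d=q[(i+1)%4]-q[i]; print(round(np.linalg.norm(d),1),round(np.degrees(np.arctan2(d[1],d[0])),1))
# red knob centroids
def red(P,x0,y0,x1,y1):
    m=np.zeros(P["img"].shape[:2],np.uint8); I=P["img"].astype(int)[y0:y1,x0:x1]; m[y0:y1,x0:x1]=(I[...,2]>130)&(I[...,1]<70)&(I[...,0]<70)
    n,l,s,c=cv2.connectedComponentsWithStats(m); k=1+s[1:,4].argmax(); return c[k],s[k]
a,sa=red(P1,458,160,480,182); b,sb=red(P2,300,362,330,388); print(a,sa,b,sb)
o1,d1=ray(P1,[a]);o2,d2=ray(P2,[b]);t=np.linalg.lstsq(np.c_[d1[0],-d2[0]],o2-o1,rcond=None)[0];k1=o1+t[0]*d1[0];k2=o2+t[1]*d2[0];print("knob",k1,k2,onz(P1,[a],137),onz(P2,[b],137))
# fit box pose: side+wrist via lampbox masks' top? buttons: red/green on top z~45
from scipy.optimize import least_squares
k=(onz(P1,[a],137)[0]+onz(P2,[b],137)[0])/2
def R(v):
    c,s=np.cos(v[2]),np.sin(v[2]); pts=[[v[0]+c*x-s*y,v[1]+s*x+c*y,45] for x,y in ((55,42.5),(55,-42.5),(-55,-42.5),(-55,42.5))]
    tip=np.array([v[0]-38.4*c,v[1]-38.4*s]); return np.r_[(proj(p,pts)-np.array(PX)).ravel()[use],(tip-k[:2])*2]
for PX,nm in (([(88,43),(208,104),(149,221),(51,168)],"up=+x"),):
  use=np.arange(6)
  for y0 in range(0,360,45):
    r=least_squares(R,[k[0],k[1],np.radians(y0)],loss="soft_l1"); print(nm,y0,round(r.cost,1),np.round(r.x,1),round(np.degrees(r.x[2])%360,1),np.round(r.fun,1).tolist() if r.cost<100 else "")
E
```

```text
[[450.7 350.7  45. ]
 [491.2 269.7  45. ]
 [394.9 231.7  45. ]
 [363.8 307.4  45. ]]
90.5 -63.4
103.6 -158.5
81.8 112.3
97.1 26.4
[467.74074074 169.14814815] [464 166   9   8  54] [315.87903226 373.09677419] [310 367  13  13 124]
knob [388.7833885  285.12960513 145.56510087] [387.65780826 284.14831227 145.89497925] [[379.38138518 293.03475544 137.        ]] [[388.93501902 279.69310354 137.        ]]
up=+x 0 44.1 [4.195e+02 2.907e+02 4.000e-01] 23.6 [1.1, -3.3, -8.1, -0.8, -6.2, 8.2, 0.2, -22.0]
up=+x 45 44.1 [4.195e+02 2.907e+02 4.000e-01] 23.6 [1.1, -3.3, -8.1, -0.8, -6.2, 8.2, 0.2, -22.0]
up=+x 90 44.1 [4.195e+02 2.907e+02 4.000e-01] 23.6 [1.1, -3.3, -8.1, -0.8, -6.2, 8.2, 0.2, -22.0]
up=+x 135 44.1 [4.195e+02 2.907e+02 4.000e-01] 23.6 [1.1, -3.3, -8.1, -0.8, -6.2, 8.2, 0.2, -22.0]
up=+x 180 44.1 [419.5 290.7  -5.9] 23.6 [1.1, -3.3, -8.1, -0.8, -6.2, 8.2, 0.2, -22.0]
up=+x 225 44.1 [ 419.5  290.7 -144.1] 23.6 [1.1, -3.3, -8.1, -0.8, -6.2, 8.2, 0.2, -22.0]
up=+x 270 44.1 [419.5 290.7  13. ] 23.6 [1.1, -3.3, -8.1, -0.8, -6.2, 8.2, 0.2, -22.0]
up=+x 315 44.1 [419.5 290.7   6.7] 23.6 [1.1, -3.3, -8.1, -0.8, -6.2, 8.2, 0.2, -22.0]
```

>>> servo_tool(motion=[[0,0,-0.015,0,3],[0,-0.001,-0.04,0,7],[0,-0.002,-0.07,0,12],[0,-0.004,-0.1,0,17],[0,-0.005,-0.13,0,21],[0,-0.006,-0.155,0,25],[0,-0.007,-0.175,0,28],[0,-0.007,-0.185,0,29],[0,-0.007,-0.187,0,29],[0,-0.007,-0.187,0,29],[0,-0.007,-0.187,0,29],[0,-0.007,-0.187,0,29]])

```text
time_s: 20.55
ee_pos: [347.4, 258.5, 202.4]
eef_rot: [180.0, -0.0, 24.3]
wrist_force: [-0.1, 0.3, 0.2]
grip_width: -0.003
finger_force: 0.0
```

```bash
python3 - <<'E'
from nxt import *
done([-.007,-.187,0,29]); st=robot.read_state(); print(np.load("cmd.npy"),st["ee_pos"],st["eef_rot"][2],st["qpos"],st["time_s"])
p=robot.capture("wrist"); cv2.imwrite("pics/w6.png",p["img"]); I=p["img"].astype(int)
print("pred knob",proj(p,[[388,284,142]]),"axis",proj(p,[[420,291,67]]))
for nm,m in (("red",(I[...,2]>110)&(I[...,1]<60)&(I[...,0]<60)),("green",(I[...,1]>110)&(I[...,2]<90)&(I[...,0]<110))):
    n,l,s,c=cv2.connectedComponentsWithStats(m.astype(np.uint8))
    for i in range(1,n):
        if s[i,4]>40: print(nm,np.round(c[i]),s[i].tolist(),np.round(onz(p,[c[i]],47)[0,:2]),np.round(onz(p,[c[i]],137)[0,:2]))
for k in ("lampbox","lampswitch_tip","lampswitch"):
    for r in robot.trace(k,p):
        q=cv2.findNonZero(r["pixels"].astype(np.uint8)); rr=cv2.minAreaRect(q); bx=cv2.boxPoints(rr)
        print(k,round(r["confidence"],2),np.round(r["rect"]),np.round(rr[2]),np.round(onz(p,bx,45)[:,:2]).tolist())
g=robot.capture("scene"); print("green knob",onz(g,[(425.5,129)],140))
E
```

```text
[346.61348137 259.07856167 202.323       24.37      ] [347.39368252 258.50319735 202.39763721] 24.30928851242724 [-102.09108301   17.5761068    74.38735395  121.0840513   -20.56617082
   55.79249572  -82.21536304] 20.55
pred knob [[302.69256498 179.89990748]] axis [[315.20854821 115.37678891]]
red [  4. 149.] [0, 23, 15, 334, 2342] [302. 495.] [338. 434.]
red [265.  50.] [257, 41, 18, 20, 170] [445. 341.] [437. 326.]
red [305. 177.] [281, 153, 49, 49, 1866] [376. 280.] [389. 283.]
red [184. 275.] [178, 269, 14, 13, 150] [260. 338.] [309. 324.]
red [  1. 366.] [0, 358, 3, 19, 42] [106. 462.] [201. 411.]
green [188. 278.] [174, 259, 42, 73, 733] [259. 334.] [308. 321.]
green [261. 286.] [254, 280, 15, 13, 136] [278. 276.] [321. 281.]
lampbox 0.74 [252.  35. 371. 202.] 2.0 [[341.0, 314.0], [452.0, 352.0], [483.0, 277.0], [376.0, 228.0]]
lampbox 0.69 [171. 242. 279. 440.] 4.0 [[87.0, 302.0], [284.0, 353.0], [313.0, 275.0], [121.0, 208.0]]
lampswitch_tip 0.75 [282. 119. 330. 203.] 74.0 [[395.0, 320.0], [418.0, 292.0], [373.0, 253.0], [348.0, 282.0]]
lampswitch_tip 0.68 [179. 349. 214. 440.] 18.0 [[92.0, 290.0], [202.0, 298.0], [203.0, 284.0], [92.0, 275.0]]
lampswitch 0.79 [176. 349. 218. 443.] 18.0 [[90.0, 291.0], [203.0, 299.0], [204.0, 284.0], [91.0, 275.0]]
lampswitch 0.72 [281. 118. 329. 205.] 25.0 [[356.0, 300.0], [416.0, 297.0], [416.0, 261.0], [355.0, 261.0]]
green knob [[193.76528518 284.38390722 140.        ]]
```

>>> servo_tool(motion=[[0,0.003,-0.004,0.01,1],[0,0.005,-0.007,0.03,2],[0,0.005,-0.007,0.055,2],[0,0.005,-0.007,0.075,2],[0,0.005,-0.007,0.085,2],[0,0.005,-0.007,0.087,2],[0,0.005,-0.007,0.087,2],[0,0.005,-0.007,0.087,2]])

```text
time_s: 21.6
ee_pos: [348.9, 267.8, 116.1]
eef_rot: [-180.0, -0.1, 22.4]
wrist_force: [-0.6, 0.0, 0.3]
grip_width: 0.001
finger_force: 0.0
```

```bash
python3 - <<'E'
from nxt import *
done([.005,-.007,.087,2]); st=robot.read_state(); print(np.load("cmd.npy"),st["ee_pos"],st["eef_rot"],st["qpos"],st["wrist_force"],st["time_s"])
E
```

```text
[348.27958778 267.51799823 115.323       22.37      ] [348.89596709 267.7877275  116.05172755] [-1.79968541e+02 -6.60949575e-02  2.23679806e+01] [-90.18367144  26.06329932  62.03279639 126.09841529 -32.76764412
  45.85806424 -74.28663723] [-0.55720137  0.01558342  0.32160053] 21.6
```

>>> servo_tool(motion=[[0,0.005,0,0,0],[0,0.01,0,0,0],[0,0.014,0,0,0],[0,0.018,0,0,0],[0,0.022,0,0,0],[0,0.026,0,0,0],[0,0.031,0,0,0],[0,0.036,0,0,0],[0,0.041,0,0,0],[0,0.046,0,0,0],[0,0.051,0,0,0],[0,0.056,0,0,0],[0,0.061,0,0,0],[0,0.066,0,0,0],[0,0.07,0,0,0],[0,0.074,0,0,0],[0,0.076,0,0,0]])

```text
time_s: 23.3
ee_pos: [418.9, 296.5, 115.3]
eef_rot: [-180.0, 0.0, 22.4]
wrist_force: [-1.0, -0.1, -0.7]
grip_width: -0.001
finger_force: 0.5
```

>>> servo_tool(motion=[[0,0.002,0,0,0],[0,0.004,0,0,0],[0,0.006,0,0,0]])

```text
time_s: 23.6
ee_pos: [424.2, 298.8, 115.3]
eef_rot: [-180.0, 0.0, 22.4]
wrist_force: [-0.8, -0.9, 0.3]
grip_width: 0.0
finger_force: 0.5
```

Still about 1 N, which is lever friction, so it isn't at its stop yet.

>>> servo_tool(motion=[[0,0.0015,0,0,0],[0,0.003,0,0,0],[0,0.0045,0,0,0]])

```text
time_s: 23.9
ee_pos: [427.3, 300.0, 115.0]
eef_rot: [-180.0, 0.1, 22.4]
wrist_force: [-7.6, -3.9, 3.4]
grip_width: -0.006
finger_force: 4.2
```

>>> servo_tool(motion=[[0,0.0015,0,0,0],[0,0.003,0,0,0]])

```text
time_s: 24.1
ee_pos: [427.8, 300.1, 114.6]
eef_rot: [-180.0, 0.4, 22.4]
wrist_force: [-15.6, -6.6, 13.1]
grip_width: -0.003
finger_force: 10.5
```

The lever is hard on its stop. I'll back away and lift.

>>> servo_tool(motion=[[0,-0.003,0,0,0],[0,-0.006,0,0,0],[0,-0.015,0,0,0],[0,-0.03,0,0,0],[0,-0.05,0,0,0],[0,-0.065,0,-0.01,0],[0,-0.07,0,-0.04,0],[0,-0.07,0,-0.08,0],[0,-0.07,0,-0.105,0],[0,-0.07,0,-0.115,0],[0,-0.07,0,-0.115,0],[0,-0.07,0,-0.115,0],[0,-0.07,0,-0.115,0]])

```text
time_s: 25.4
ee_pos: [365.7, 274.5, 229.2]
eef_rot: [180.0, 0.1, 22.4]
wrist_force: [0.5, -0.3, -0.2]
grip_width: 0.001
finger_force: 0.0
```

```bash
python3 - <<'E'
from nxt import *
st=robot.read_state(); print(st["ee_pos"],st["qpos"],st["wrist_force"],st["time_s"])
def red(P,x0,y0,x1,y1):
    I=P["img"].astype(int); m=np.zeros(I.shape[:2],np.uint8); J=I[y0:y1,x0:x1]; m[y0:y1,x0:x1]=(J[...,2]>130)&(J[...,1]<70)&(J[...,0]<70)
    n,l,s,c=cv2.connectedComponentsWithStats(m); return [(np.round(c[i],1).tolist(),int(s[i,4])) for i in range(1,n) if s[i,4]>15]
a=np.array([389,283,140.]);u=np.array([.927,.375,0])
for n in ("scene","side"):
    P=robot.capture(n); cv2.imwrite(f"pics/{n}_end.png",P["img"]); q=proj(P,[a,a+76*u]); print(n,"off/on pred",np.round(q,1).tolist()); x,y=np.round(q.mean(0)).astype(int); print(red(P,x-30,y-25,x+30,y+25))
    nose=[*Wt(-120,149+4),34.5]; print("nose pred",proj(P,[nose]),[(k,round(r["confidence"],2),np.round(r["rect"]).tolist()) for k in("carrier","piston") for r in robot.trace(k,P)[:2]], "piston top pred",proj(P,[[*Wt(-120,149+3-25),74.5]]))
E
```

```text
[365.69838425 274.51263858 229.20332223] [-99.89825115  17.54471272  72.27935312 115.91193941 -19.29622168
  60.13948473 -86.13813348] [ 0.49084155 -0.28657098 -0.22781873] 25.4
scene off/on pred [[466.5, 171.4], [495.1, 186.3]]
[([492.8, 183.8], 56)]
nose pred [[498.05782992 262.85547652]] [('carrier', 0.97, [443.0, 242.0, 497.0, 276.0]), ('carrier', 0.74, [115.0, 289.0, 177.0, 341.0]), ('piston', 0.97, [475.0, 239.0, 500.0, 268.0])] piston top pred [[489.91418705 247.83647431]]
side off/on pred [[315.4, 373.8], [277.5, 378.8]]
[([282.2, 378.4], 117)]
nose pred [[233.28743951 369.23924694]] [('carrier', 0.91, [229.0, 331.0, 287.0, 383.0]), ('carrier', 0.56, [360.0, 145.0, 384.0, 168.0]), ('piston', 0.72, [148.0, 335.0, 230.0, 454.0]), ('piston', 0.6, [237.0, 343.0, 256.0, 369.0])] piston top pred [[241.04453589 353.54071099]]
```

The camera shift suggests about 68 mm of knob travel against 77 mm expected, so I'll triangulate the on position.

```bash
python3 - <<'E'
from nxt import *
P1=robot.capture("scene");P2=robot.capture("side");p=robot.capture("wrist")
def tri(L):
    M=np.zeros((3,3));b=np.zeros(3)
    for P,x in L:
        o,d=ray(P,[x]);d=d[0]/np.linalg.norm(d[0]);Q=np.eye(3)-np.outer(d,d);M+=Q;b+=Q@o
    return np.linalg.solve(M,b)
off=tri([(P1,(467.74,169.15)),(P2,(315.88,373.1))]); on=tri([(P1,(492.8,183.8)),(P2,(282.2,378.4))])
print(off,on,np.linalg.norm(on-off))
I=p["img"].astype(int); m=(I[...,2]>110)&(I[...,1]<60)&(I[...,0]<60); n,l,s,c=cv2.connectedComponentsWithStats(m.astype(np.uint8))
for i in range(1,n):
    if s[i,4]>300:
        print(np.round(c[i],1),s[i].tolist(),[np.round(onz(p,[c[i]],z)[0,:2],1).tolist() for z in (137,141)])
        if 200<c[i][0]<450: print("tri wrist+both",tri([(P1,(492.8,183.8)),(P2,(282.2,378.4)),(p,c[i])]))
E
```

```text
[388.21779042 284.64103852 145.72211223] [450.87663349 309.91317185 141.71021279] 67.68239559911602
[317.7  90.4] [296, 67, 44, 47, 1632] [[453.0, 308.8], [452.8, 308.7]]
tri wrist+both [451.69637992 309.2973256  141.91183121]
[ 32.1 239.1] [0, 80, 73, 325, 20393] [[302.1, 444.0], [304.4, 441.7]]
```

The heights and chord agree: the lever started about 0.12 rad short of fully off, and it is now at full +0.5 rad (fully on). The carrier is at the buffer with the piston in place, and the arm is clear.

```bash
python3 -c "
from workcell import robot
print(robot.finish_job())"
```

```text
the job is handed in; nothing more can be done
None
```

I handed in the job at about 26 s of the 72 s limit: the carrier rests against the rubber buffer with the piston still standing in its pins, the lamp lever is fully on, and the arm is clear of everything; the hand-in returned no verdict.

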